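# Stand the toy horse on its cart with the sprung tongs

### The arm

A 7-joint arm with a two-finger parallel gripper is mounted at the origin on the work surface. World frame = base frame: x ahead of the robot, y to its left, z up, the work surface at z = 0. Lengths are in m, angles in rad, forces in N, time in s.
With the tool pointing down it reaches from about 0.425 to 0.925 m from the base axis. Payload 6.8 kg.
Tool frame: the origin (TCP) lies on the centre line of the jaws, within the pads' length; the fingertips stand 25 mm ahead of it and the grasp point (between the pads) lies 6 mm ahead of it; z points along the fingers, y is the line along which they close (so a half turn about z gives the same grasp; the last joint's range is limited). The gripper opens to 85 mm and grips with 20 to 120 N. Pads are 22 mm wide; open, the fingers measure 114 mm over their backs; the gripper's body (76 mm by 85 mm) begins 54 mm behind the grasp point. The pads swing forward as they close: fully open they stand 13 mm farther back than shut.
Start: joints at [-1.417, 0.477, 0.022, 1.555, -0.011, 1.109, -0.083], TCP at [0.175, 0.652, 0.256] pointing down, gripper open.
Joint ranges: [-2.96, 2.96], [-0.34, 2.1], [-1.41, 1.46], [0.24, 2.44], [-1.37, 4.51], [0.17, 1.92], [-2.96, 2.96]. Speed limits (rad/s): [2.39, 2.39, 3.14, 3.14, 3.14, 3.14, 3.14].

### API

Orientations are given as a rotation vector (axis times angle).
In Python, from bench import status, imaging, workorder gives the robot as it stands.
- The arm moves only by the tool send_rows, never from a script. Its argument "steps" is a list of rows, each an object of numbers: "dx", "dy", "dz": the shift along the tool's x, y, z in cm; "yaw": the turn about the tool's z in degrees; "gripper": the opening, from 0 (shut) to 1 (fully open). A call has 1 to 5 rows; each row is the pose to reach, as a shift and turn from the pose commanded when the call began, along the tool's axes at that moment; what a row does not reach only later rows make up. A row lasts 1/8 s, in which the tool goes at most 62.5 mm and 10.7 degrees, less where a joint would pass 70% of its speed; a pose out of reach is approached as far as the arm can. A call with a gripper value outside its range is refused whole. The fingers move at their own pace and stop on an object; "force" is the grip in N (left out, the last holds). Time passes only in rows, so rows that repeat a pose let the fingers close. It gives the time, the measured TCP pose, the force, the opening and the grip force at its end, in the units of the state.
- status.get_obs(): the state, without advancing time (a new reading comes with each control period).
- imaging.grab_frame(name): name is "scene" or "top" or "wrist"; returns a dict with "color" (480x640x3 uint8, red, green, blue), "depth" (480x640 float32, m along the optical axis (not along the pixel's ray), 0 where there is no reading), "K" (3x3 intrinsics, pixels), "k1" (the pictures are not rectified: a ray, as slopes to the right and down, at radius r is drawn at 1 + k1 r^2 times it, then the intrinsics apply), "R" (3x3) and "t" (3): a world point X has camera coordinates R X + t. Camera axes: x right, y down, z forward; pixel columns grow to the right and rows downward; lengths in m; the calibration is good to about 2 mm. A picture is of the moment at which its call begins.
- workorder.hand_in(): hands the job in; it is judged then, once.
The state is a dict: "clock": time; "joints": joint angles; "qvel": joint speeds; "tau": joint torques, N m; "tcp_pos": TCP position; "orientation": TCP orientation; "contact_force": force on the tool from outside, world axes, zero at the start; "moment": the same for the moment, N m; "grip_width": finger opening in m; "gripper_force": force on a finger pad.
Only numpy, scipy, OpenCV 4.12 (cv2) and the standard library are available. Lean on these libraries where they do the work, as an engineer would, in place of code of your own. Each camera call takes 0.05 s, during which the arm holds its last target. There are 200 camera calls.

### The job

Pull the sprung tongs out of their upright holder and, handling the loose toy horse only with the tongs and never with the gripper itself, pick it up and stand it on the empty light patch of the cart beside the fixed horse, level with it and facing the same way. Have its feet on the cart before you let it go, then put the tongs back upright in their holder and leave the other toys and things on the table as they are.

Things in the scene. Friction and masses are not known exactly. Their poses are not given: they have to be found in the camera images.
- tongs: sprung steel tongs, 158 mm tall, 110 g, loose, standing tips down in the holder. Origin midway between the tips' lower ends, z up to the bow, y the line along which the arms close, x across the flat arms (16 to 20 mm wide). Two arms spread downwards from a 38 mm wide bow on top (z 152 to 158 mm). Black grip flats, 18 mm wide, lie outside on both arms, z 74 to 134 mm; 67 mm over the flats at z 74
- tongs_grip (a point): midway between the grip flats, z = 113 mm (45 mm below the top); squeeze here along the tongs' y. Untouched 55 mm over the flats here; they resist with 4 N a side at first, 6.5 N at 52 mm, 12 N at 45 mm, and spring open when let. Held at 51 to 53 mm they stay in the fingers without gripping; shut on the horse at about 45 mm: 40 N here holds it firmly
- tongs_tip (a point): midway between the rubber tip pads (20 mm wide in x, 26 mm tall, from the lower ends up), 13 mm above the tips' lower ends. Free gap between the pads 62 mm untouched, about 51 mm when held at 52 mm over the flats, 28 mm (pads about parallel) at 45 mm; 80 mm over the tips' outsides untouched
- holder: fixed wooden upright holder, an open-topped slot on a 110 x 150 mm foot. Origin under its middle, z up. The slot is 36 mm wide in its x, 96 mm long in its y, centred; floor 10 mm, rim 80 mm above the table; walls 6 mm. The tongs stand in it with their y along its y.
- horse: the loose toy horse of painted wood on four peg legs, 130 mm long, 106 mm high. The trunk is a flat-sided block 80 long x 28 wide, 38 to 68 mm above the feet; neck and head rise in front of it to 80 mm ahead of the middle. 60 to 110 g. Stands on the table among an elephant and a duck. Origin on the ground between its feet, x to the head, y across, z up; faces within 1 rad of the cart's front
- horse_body (a point): middle of the loose horse's trunk, 53 mm above its feet: where the tongs grip across its y
- horse_nose (a point): the loose horse's nose, 76 mm ahead of its origin and 87 mm above its feet
- cart: fixed wooden flat cart with four wheels, deck 210 mm long (x) x 165 mm wide (y), deck top 46 mm above the table. Origin on the table under its middle, x towards its front. Two light patches 130 x 60 mm lie side by side on the deck: a like horse is fixed, facing the front, on the one at y = +40 mm; the other is empty.
- cart_patch (a point): the place on the deck top, on the empty patch at y = -40 mm of the cart, where the loose horse's origin belongs; axes as the cart's
- elephant: loose toy elephant of plain wood, 125 mm long with its trunk, 80 mm high, to be left alone
- duck: loose toy duck of painted wood on a 90 mm wheeled base, 83 mm high, to be left alone
- skittle: loose wooden skittle 110 mm high, standing, to be left alone
- spare_wheel: loose wooden wheel, a disc 64 mm across, 14 mm thick, lying flat, to be left alone
- brush: loose brush lying at the near side, to be left alone
- glue_jar: loose jar 52 mm across, 70 mm high, standing, to be left alone
There are look-alikes about, which are no part of the job. What is shaped like the horse but pink or turquoise is not meant.

How it is judged:
On the way, in this order (a step that is already met when the one before it is completed fails the run):
1. the tongs are pulled clear of the holder by the gripper (z of tongs_tip in the frame of holder above 0.09 m and contact force between the fingers and tongs above 0.5 N), for 0.1 s.
2. the tongs are squeezed on the horse and lift it at least 20 mm off the table (height (world z) of horse above 0.02 m and contact force between tongs and horse above 0.5 N), for 0.2 s.
3. the horse stands on the cart's empty patch, still between the tongs (x of horse in the frame of cart_patch between -0.025 and 0.025 m and y of horse in the frame of cart_patch between -0.02 and 0.02 m and z of horse in the frame of cart_patch between -0.006 and 0.006 m and angle between horse's own z axis and vertical below 0.15 rad and angle between the x axis of horse and the x axis of cart, either way round below 0.3 rad and x of horse_nose in the frame of cart_patch above 0.03 m and contact force between tongs and horse above 0.3 N and contact force between horse and cart above 0.1 N), for 0.1 s.
4. the tongs let go of the horse and it stays standing there (x of horse in the frame of cart_patch between -0.025 and 0.025 m and y of horse in the frame of cart_patch between -0.02 and 0.02 m and z of horse in the frame of cart_patch between -0.006 and 0.006 m and angle between horse's own z axis and vertical below 0.15 rad and angle between the x axis of horse and the x axis of cart, either way round below 0.3 rad and x of horse_nose in the frame of cart_patch above 0.03 m and contact force between tongs and horse below 0.05 N), for 0.2 s.
At the end, for the whole second after the job is handed in: Horse free, at rest, upright (0.15 rad) on the deck, origin within 25 mm along and 20 mm across of cart_patch, facing as the fixed horse (0.3 rad). Tongs let go and at rest in the slot: tongs_tip within 30 mm of the holder's middle and under 40 mm high, leaning under 0.3 rad (all of step 4 and linear speed of horse below 0.02 m/s and horizontal distance between tongs_tip and holder below 0.03 m and z of tongs_tip in the frame of holder below 0.04 m and angle between tongs's own z axis and vertical below 0.3 rad and linear speed of tongs below 0.03 m/s and contact force between the fingers and tongs below 0.1 N); the robot touches nothing.
It fails at once if the gripper's fingers or the arm touch the horse (contact force between any of the fingers, the arm and horse above 0.5 N).
It fails at once if the horse is knocked over (angle between horse's own z axis and vertical above 0.8 rad).
It fails at once if the elephant or the duck is moved more than 25 mm or tipped over (distance of any of elephant, duck from where it was at the start of the episode above 0.025 m or angle between any of elephant, duck's own z axis and vertical above 0.5 rad).
It fails at once if the skittle, spare wheel, brush or glue jar is moved more than 25 mm (distance of any of skittle, spare_wheel, brush, glue_jar from where it was at the start of the episode above 0.025 m).
It also fails if it takes over 51 s, if anything falls off the work surface, if the arm or the gripper's body presses on something with over 40 N, if the wrist force passes 120 N, or if a joint passes its speed limit or range.

## Working session

There is one attempt and no reset: what is moved stays moved. The work goes in short steps, Python scripts to look and compute and a tool call to move; the robot and the scene stay as the last step left them, time stands still between calls to the robot, and variables do not carry over. Pictures are saved under pics/ and viewed, at most 10 in all, crops included, and the job is handed in when it is done.

Besides the shell and the picture viewer there is one more tool, called after "Emit:" as a command line: name --argument value ..., lists and objects as JSON in quotes. send_rows: Moves the arm, as the interface text tells. Its arguments: {"type":"object","properties":{"steps":{"type":"array"},"force":{"type":"number"}},"required":["steps"]}

```bash
mkdir -p pics; ls; cat > h.py <<'E'
import numpy as np, cv2
from bench import status, imaging, workorder
def grab(n):
    f=imaging.grab_frame(n); np.savez('last_'+n+'.npz',**f); return f
def pts(f):
    h,w=f['depth'].shape; K=np.array(f['K']); k1=float(f['k1'])
    u,v=np.meshgrid(np.arange(w),np.arange(h))
    n=cv2.undistortPoints(np.stack([u,v],-1).reshape(-1,1,2).astype(float),K,np.array([k1,0,0,0.])).reshape(h,w,2)
    d=f['depth']; C=np.dstack([n*d[...,None],d])
    return (C-np.array(f['t']))@np.array(f['R'])
E
python3 - <<'E'
from h import *
o=status.get_obs(); print(o)
for n in('scene','top'):
    f=grab(n); cv2.imwrite(f'pics/{n}0.png',f['color'][...,::-1]); print(n,f['K'],f['k1'],f['R'],f['t'])
E
```

```text
pics
{'clock': 0.0, 'joints': array([-1.41712688,  0.47779192,  0.02234881,  1.55642817, -0.0115246 ,
        1.10930663, -0.0831082 ]), 'qvel': array([-0.00047491,  0.00029569,  0.00079165, -0.00015375, -0.00038109,
       -0.00088229,  0.00114462]), 'tau': array([ 8.13837451e-04, -5.96456552e+01,  1.60863899e+00, -2.81192833e+01,
        1.25674755e-02,  9.46954242e-03, -6.10710330e-06]), 'tcp_pos': array([0.17455343, 0.65148357, 0.25534116]), 'orientation': array([-4.10006071e-01, -3.11460054e+00,  2.83051915e-03]), 'contact_force': array([-0.10220201,  0.76404484, -0.11316403]), 'moment': array([ 0.00506851, -0.02224354,  0.0212028 ]), 'gripper_force': 0.0, 'grip_width': 0.08528530373451057}
scene [[621.61501799   0.         326.57420134]
 [  0.         621.61501799 235.74821515]
 [  0.           0.           1.        ]] -0.1415483581027024 [[ 0.86701268  0.49799774 -0.01694872]
 [ 0.36041455 -0.65024231 -0.66879466]
 [-0.34407901  0.57374488 -0.74325396]] [-0.39309825 -0.1414892   1.77273813]
top [[452.42015701   0.         319.20788437]
 [  0.         452.42015701 234.12380293]
 [  0.           0.           1.        ]] -0.013015507204748145 [[-0.01780989 -0.99980646  0.00835775]
 [-0.98985557  0.01645295 -0.14112139]
 [ 0.14095657 -0.01078632 -0.98995702]] [-0.03491877  0.49705999  1.03396896]
```

View pics/scene0.png

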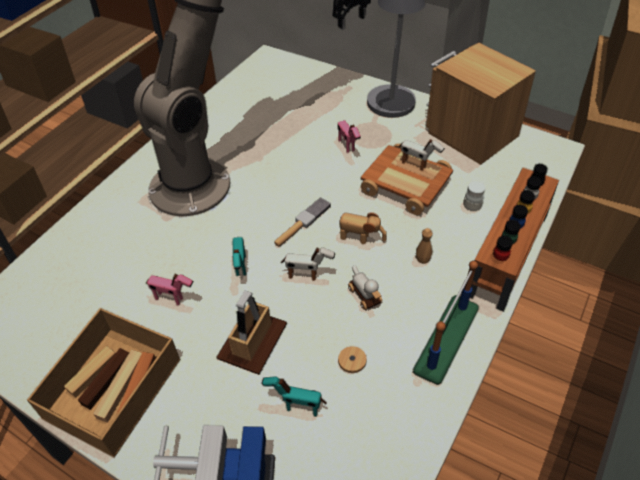

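View pics/top0.png

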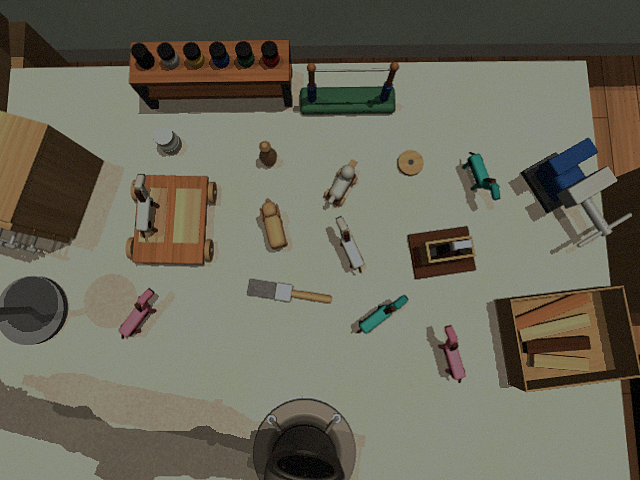

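The scene and top views show the white loose horse in the top view at (348,245), head up at (338,222). The cart is at (172,220) with its empty patch at (187,215), and the tongs and holder are at (445,252). Next I measure these.

```bash
python3 - <<'E'
from h import *
f=dict(np.load('last_top.npz')); P=pts(f); hsv=cv2.cvtColor(f['color'],cv2.COLOR_RGB2HSV)
def reg(name,x0,x1,y0,y1,z0,z1,extra=None):
    m=np.zeros(P.shape[:2],bool); m[y0:y1,x0:x1]=1
    m&=(P[...,2]>z0)&(P[...,2]<z1)
    if extra is not None: m&=extra
    q=P[m]; 
    if len(q)<5: print(name,len(q));return
    r=cv2.minAreaRect((q[:,:2]*1000).astype(np.float32))
    print(name,len(q),'rect c',np.round(r[0],1),'sz',np.round(r[1],1),'ang',round(r[2],1),'mean',np.round(q.mean(0)*1000,1),'zmed',np.round(np.median(q[:,2])*1000,1)); return q
reg('deck',120,222,165,275,.040,.052)
reg('table',220,250,300,340,-.02,.02)
reg('trunk',325,372,212,278,.060,.073)
reg('horseall',325,372,212,278,.025,.15)
reg('head',325,372,212,278,.078,.15)
reg('fixtrunk',130,160,165,240,.046+.058,.046+.075)
reg('fixall',130,160,165,240,.065,.2)
reg('fixhead',130,160,165,240,.046+.078,.2)
reg('rim',400,485,220,285,.072,.086)
reg('foot',400,485,220,285,.004,.016)
reg('bow',400,490,215,285,.155,.18)
reg('tong',400,490,215,285,.09,.18)
reg('duck',318,362,158,210,.02,.1)
reg('eleph',255,295,195,255,.02,.1)
# light patch on deck
m=(P[...,2]>.04)&(P[...,2]<.052); 
d=hsv[170:270,125:215]; print(hsv[215,160:215:4].tolist())
print('tcp rot',cv2.Rodrigues(status.get_obs()['orientation'])[0].round(3))
E
```

```text
deck 5709 rect c [537.9 307.4] sz [196.4 210.7] ang 87.7 mean [531.7 297.1  45.8] zmed 45.7
table 1194 rect c [300.1 161.3] sz [93.1 70.1] ang 0.6 mean [299.8 161.2  -0.4] zmed -0.4
trunk 383 rect c [ 451.6 -117.6] sz [87.1 28.5] ang 23.3 mean [ 447.5 -118.7   67.1] zmed 67.1
horseall 627 rect c [ 465.7 -111.8] sz [133.2  28.9] ang 22.6 mean [ 463.5 -111.2   75.7] zmed 68.5
head 197 rect c [501.1 -96.4] sz [55.9 18.6] ang 22.7 mean [500.1 -96.1  97.5] zmed 98.8
fixtrunk 453 rect c [542.5 345.9] sz [30.2 94. ] ang 85.4 mean [535.9 344.8 112.2] zmed 112.5
fixall 852 rect c [554.5 345. ] sz [ 30.2 133. ] ang 85.4 mean [552.1 342.8 117.9] zmed 113.3
fixhead 255 rect c [593.4 345.3] sz [19.8 55.8] ang 89.5 mean [591.2 343.  141.8] zmed 143.4
rim 369 rect c [ 450.8 -338.3] sz [ 48.  107.9] ang 7.4 mean [ 450.  -334.    79.7] zmed 79.9
foot 1879 rect c [ 452.8 -343.8] sz [206.5 155.9] ang 89.2 mean [ 447. -332.   10.] zmed 10.0
bow 161 rect c [ 450.8 -337.9] sz [17.6 40. ] ang 8.3 mean [ 450.3 -336.4  167.7] zmed 167.9
tong 298 rect c [ 450.6 -335.6] sz [18.2 59.8] ang 7.5 mean [ 449.  -327.4  148.1] zmed 165.0
duck 664 rect c [616.3 -98.4] sz [ 48.9 116.9] ang 58.2 mean [614.2 -99.1  53.1] zmed 51.0
eleph 818 rect c [523.4  64.8] sz [121.   41.8] ang 13.2 mean [515.2  62.2  69.1] zmed 69.2
[[16, 114, 134], [16, 119, 129], [12, 164, 132], [12, 164, 134], [29, 78, 137], [30, 75, 136], [23, 91, 134], [19, 95, 134], [19, 99, 139], [23, 93, 135], [12, 160, 129], [12, 160, 121], [21, 52, 137], [19, 52, 138]]
tcp rot [[-0.966  0.259 -0.   ]
 [ 0.259  0.966 -0.002]
 [-0.    -0.002 -1.   ]]
```

```bash
python3 - <<'E'
from h import *
f=dict(np.load('last_top.npz')); P=pts(f); hsv=cv2.cvtColor(f['color'],cv2.COLOR_RGB2HSV)
m=np.zeros(P.shape[:2],bool); m[165:275,120:222]=1
m&=(P[...,2]>.042)&(P[...,2]<.05)
def rect(mm,name):
    q=P[mm]*1000; r=cv2.minAreaRect(q[:,:2].astype(np.float32)); print(name,len(q),np.round(r[0],1),np.round(r[1],1),round(r[2],1),q.mean(0).round(1))
k=np.ones((3,3),np.uint8)
def big(mm,i=1):
    mm=cv2.morphologyEx(mm.astype(np.uint8),cv2.MORPH_OPEN,np.ones((i,i),np.uint8)); n,l,s,c=cv2.connectedComponentsWithStats(mm); 
    j=1+np.argmax(s[1:,4]); return l==j
for i in(9,15,21): rect(big(m,i),'deck')
lp=m&(hsv[...,1]<125); lp[:,:165]=0
rect(big(lp,5),'patch')
E
```

```text
deck 224 [575.9 293.4] [34.3 51.2] 88.7 [575.4 291.9  46. ]Traceback (most recent call last):
  File "<stdin>", line 11, in <module>
  File "<stdin>", line 10, in big
    return _wrapfunc(a, 'argmax', axis=axis, out=out, **kwds)
    return bound(*args, **kwds)
ValueError: attempt to get argmax of an empty sequence
```

Emit:
send_rows --steps '[{"yaw":-10,"gripper":1},{"yaw":-20},{"yaw":-22.8},{"yaw":-22.8}]' --force 40

```text
validation failed for argument at $.st...
```

```bash
python3 - <<'E'
from h import *
f=dict(np.load('last_top.npz')); P=pts(f); hsv=cv2.cvtColor(f['color'],cv2.COLOR_RGB2HSV)
S=hsv[...,1].astype(int)
lp=(S<125)&(hsv[...,0]>14); m=np.zeros_like(lp); m[180:255,166:207]=1
mm=cv2.morphologyEx((lp&m).astype(np.uint8),cv2.MORPH_OPEN,np.ones((5,5),np.uint8))
n,l,s,c=cv2.connectedComponentsWithStats(mm); print(s)
j=1+np.argmax(s[1:,4]); v,u=np.nonzero(l==j)
# ray cast on z=.046
nn=cv2.undistortPoints(np.stack([u,v],-1).reshape(-1,1,2).astype(float),f['K'],np.array([float(f['k1']),0,0,0])).reshape(-1,2)
R=f['R'];C=-R.T@f['t'];d=np.c_[nn,np.ones(len(nn))]@R
q=C+d*((.046-C[2])/d[:,2])[:,None]
print(cv2.minAreaRect((q[:,:2]*1000).astype(np.float32)),q.mean(0))
print(S[225,160:216].tolist()); print(S[175:270,188].tolist())
E
```

```text
[[     0      0    640    480 305818]
 [   173    188     28     55   1382]]
((545.6281127929688, 267.177734375), (59.99098587036133, 129.4907684326172), 87.82489013671875) [0.54467352 0.26746339 0.046     ]
[113, 109, 116, 107, 120, 154, 169, 149, 161, 159, 162, 159, 169, 142, 74, 83, 82, 84, 84, 75, 74, 74, 78, 86, 90, 99, 102, 102, 99, 99, 107, 102, 101, 98, 98, 94, 93, 100, 97, 132, 161, 159, 158, 162, 173, 93, 52, 53, 57, 52, 50, 45, 44, 48, 32, 33]
[27, 146, 166, 163, 162, 163, 158, 160, 160, 153, 165, 166, 163, 145, 94, 95, 114, 111, 107, 101, 102, 103, 99, 103, 103, 98, 96, 107, 94, 102, 102, 103, 98, 97, 98, 101, 97, 102, 93, 99, 95, 102, 101, 95, 96, 95, 101, 98, 94, 98, 99, 102, 95, 98, 100, 97, 98, 98, 99, 98, 105, 97, 99, 101, 98, 94, 101, 102, 145, 158, 161, 157, 164, 154, 164, 151, 153, 160, 157, 153, 156, 160, 157, 155, 148, 164, 158, 154, 156, 28, 66, 29, 25, 31, 27]
```

Emit:
send_rows --steps '[{"dx":0,"dy":0,"dz":0,"yaw":-10,"gripper":1},{"dx":0,"dy":0,"dz":0,"yaw":-20,"gripper":1},{"dx":0,"dy":0,"dz":0,"yaw":-22.8,"gripper":1}]' --force 40

```text
clock: 0.48
tcp_pos: [0.1747, 0.6517, 0.2557]
orientation: [0.218, -3.134, 0.002]
contact_force: [0.4, -0.0, -0.4]
grip_width: 0.0853
gripper_force: 0.0
```

```bash
python3 - <<'E'
from h import *
for n in('scene','top'):
    f=dict(np.load(f'last_{n}.npz')); P=pts(f); ok=f['depth']>0
    m=ok&(P[...,2]>.05)&(P[...,1]>.4)&(P[...,0]>-.1)&(P[...,0]<.9)&(P[...,1]<1.1)
    q=P[m]; print(n,len(q))
    for z0,z1 in((.05,.1),(.1,.2),(.2,.3),(.3,.4),(.4,.6),(.6,1)):
        s=q[(q[:,2]>z0)&(q[:,2]<z1)]
        for a,b in((-.1,.42),(.42,.9)):
            t=s[(s[:,0]>a)&(s[:,0]<b)]
            if len(t)>5: print(z0,a,len(t),np.percentile(t,[2,98],axis=0)[:,:2].round(2).tolist())
E
```

```text
scene 9616
0.05 -0.1 73 [[0.28, 0.4], [0.34, 0.65]]
0.05 0.42 1270 [[0.49, 0.49], [0.75, 0.67]]
0.1 -0.1 151 [[0.32, 0.63], [0.34, 0.66]]
0.1 0.42 2809 [[0.49, 0.49], [0.75, 0.67]]
0.2 -0.1 432 [[0.15, 0.58], [0.34, 0.71]]
0.2 0.42 4012 [[0.49, 0.49], [0.74, 0.71]]
0.3 -0.1 314 [[0.15, 0.58], [0.34, 0.68]]
0.4 -0.1 370 [[0.33, 0.48], [0.42, 0.52]]
0.4 0.42 185 [[0.42, 0.5], [0.44, 0.57]]
top 9488
0.05 -0.1 165 [[0.27, 0.4], [0.34, 0.65]]
0.05 0.42 1425 [[0.47, 0.49], [0.69, 0.68]]
0.1 -0.1 43 [[0.32, 0.64], [0.34, 0.65]]
0.1 0.42 3196 [[0.47, 0.49], [0.69, 0.62]]
0.2 0.42 4659 [[0.5, 0.5], [0.71, 0.58]]
```

```bash
cat >> h.py <<'E'
def plan(start,ty,wps,step=0.055,turn=9.5):
    """start TCP xyz (m), ty = world angle (deg) of tool y, wps=(x,y,z,ty). Prints calls of rows: dx dy dz(cm) yaw, chained from ideal poses."""
    rows=[];p=np.array([*start,ty],float)
    for w in wps:
        w=np.array(w,float);d=w-p
        n=max(1,int(np.ceil(max(np.linalg.norm(d[:3])/step,abs(d[3])/turn))))
        rows+=[p+d*(i+1)/n for i in range(n)];p=w
    b=np.array([*start,ty],float)
    for k in range(0,len(rows),5):
        a=np.radians(b[3]);yv=np.array([np.cos(a),np.sin(a)]);xv=np.array([-yv[1],yv[0]])
        for r in rows[k:k+5]:
            D=(r-b)[:3]*100; print(np.round([D[:2]@xv,D[:2]@yv,-D[2],-(r-b)[3]],1).tolist())
        b=rows[min(k+4,len(rows)-1)];print('-',np.round(b,3).tolist())
def here():
    o=status.get_obs();R=cv2.Rodrigues(o['orientation'])[0]
    print('tcp',o['tcp_pos'].round(4),'ty',np.degrees(np.arctan2(R[1,1],R[0,1])).round(2),'R',R.round(3).tolist(),'F',o['contact_force'].round(1),'w',o['grip_width'],'gf',o['gripper_force'],'j',o['joints'].round(2),'t',o['clock'])
    return o['tcp_pos'],np.degrees(np.arctan2(R[1,1],R[0,1]))
E
python3 - <<'E'
from h import *
p,t=here()
# tool x: check handedness x = y x z
plan(p,t,[(.15,.44,.256,97.8),(.31,.345,.256,97.8),(.43,.17,.256,97.8),(.465,-.02,.256,97.8),(.46,-.2,.256,97.8),(.451,-.338,.256,97.8)])
E
```

```text
tcp [0.1747 0.6517 0.2557] ty 97.97 R [[-0.99, -0.139, -0.0], [-0.139, 0.99, -0.001], [0.0, -0.001, -1.0]] F [ 0.4 -0.  -0.4] w 0.08527506158746881 gf 0.0 j [-1.36  0.48 -0.06  1.55  0.03  1.11  0.28] t 0.475
[1.3, -5.2, -0.0, 0.0]
[2.7, -10.3, -0.0, 0.1]
[4.0, -15.5, -0.0, 0.1]
[5.4, -20.6, -0.0, 0.2]
[1.7, -23.5, -0.0, 0.2]
- [0.19, 0.416, 0.256, 97.8]
[-3.6, -2.9, -0.0, -0.0]
[-7.3, -5.8, -0.0, -0.0]
[-10.9, -8.7, -0.0, -0.0]
[-13.3, -13.4, -0.0, -0.0]
[-15.7, -18.2, -0.0, -0.0]
- [0.37, 0.258, 0.256, 97.8]
[-2.4, -4.7, -0.0, -0.0]
[-4.8, -9.5, -0.0, -0.0]
[-5.0, -14.3, -0.0, -0.0]
[-5.2, -19.1, -0.0, -0.0]
[-5.4, -24.0, -0.0, -0.0]
- [0.456, 0.027, 0.256, 97.8]
[-0.2, -4.8, -0.0, -0.0]
[0.5, -9.3, -0.0, -0.0]
[1.2, -13.7, -0.0, -0.0]
[2.0, -18.1, -0.0, -0.0]
[2.7, -22.6, -0.0, -0.0]
- [0.46, -0.2, 0.256, 97.8]
[0.9, -4.5, -0.0, -0.0]
[1.8, -9.0, -0.0, -0.0]
[2.8, -13.6, -0.0, -0.0]
- [0.451, -0.338, 0.256, 97.8]
```

Emit:
send_rows --steps '[{"dx":1.3,"dy":-5.2,"dz":0,"yaw":0,"gripper":1},{"dx":2.7,"dy":-10.3,"dz":0,"yaw":0,"gripper":1},{"dx":4.0,"dy":-15.5,"dz":0,"yaw":0,"gripper":1},{"dx":5.4,"dy":-20.6,"dz":0,"yaw":0,"gripper":1},{"dx":1.7,"dy":-23.5,"dz":0,"yaw":0,"gripper":1}]'

```text
clock: 1.1
tcp_pos: [0.1872, 0.4143, 0.2559]
orientation: [0.222, -3.132, 0.002]
contact_force: [1.7, 1.6, 0.4]
grip_width: 0.0857
gripper_force: 0.0
```

Emit:
send_rows --steps '[{"dx":-3.6,"dy":-2.9,"dz":0,"yaw":0,"gripper":1},{"dx":-7.3,"dy":-5.8,"dz":0,"yaw":0,"gripper":1},{"dx":-10.9,"dy":-8.7,"dz":0,"yaw":0,"gripper":1},{"dx":-13.3,"dy":-13.4,"dz":0,"yaw":0,"gripper":1},{"dx":-15.7,"dy":-18.2,"dz":0,"yaw":0,"gripper":1}]'

```text
clock: 1.72
tcp_pos: [0.3707, 0.2564, 0.2561]
orientation: [0.214, -3.134, 0.0]
contact_force: [0.5, 0.9, -0.4]
grip_width: 0.0854
gripper_force: 0.0
```

Emit:
send_rows --steps '[{"dx":-2.4,"dy":-4.7,"dz":0,"yaw":0,"gripper":1},{"dx":-4.8,"dy":-9.5,"dz":0,"yaw":0,"gripper":1},{"dx":-5.0,"dy":-14.3,"dz":0,"yaw":0,"gripper":1},{"dx":-5.2,"dy":-19.1,"dz":0,"yaw":0,"gripper":1},{"dx":-5.4,"dy":-24.0,"dz":0,"yaw":0,"gripper":1}]'

```text
clock: 2.35
tcp_pos: [0.4559, 0.0259, 0.2562]
orientation: [0.214, -3.134, -0.0]
contact_force: [1.0, -0.4, -0.3]
grip_width: 0.0854
gripper_force: 0.0
```

Emit:
send_rows --steps '[{"dx":-0.2,"dy":-4.8,"dz":0,"yaw":0,"gripper":1},{"dx":0.5,"dy":-9.3,"dz":0,"yaw":0,"gripper":1},{"dx":1.2,"dy":-13.7,"dz":0,"yaw":0,"gripper":1},{"dx":2.0,"dy":-18.1,"dz":0,"yaw":0,"gripper":1},{"dx":2.7,"dy":-22.6,"dz":0,"yaw":0,"gripper":1}]'

```text
clock: 2.98
tcp_pos: [0.4596, -0.2014, 0.2561]
orientation: [0.214, -3.134, -0.001]
contact_force: [-0.0, -0.3, 0.3]
grip_width: 0.0853
gripper_force: 0.0
```

Emit:
send_rows --steps '[{"dx":0.9,"dy":-4.5,"dz":0,"yaw":0,"gripper":1},{"dx":1.8,"dy":-9.0,"dz":0,"yaw":0,"gripper":1},{"dx":2.8,"dy":-13.6,"dz":0,"yaw":0,"gripper":1},{"dx":2.8,"dy":-13.6,"dz":0,"yaw":0,"gripper":1}]'

```text
clock: 3.48
tcp_pos: [0.4489, -0.3426, 0.2562]
orientation: [0.204, -3.134, 0.003]
contact_force: [0.2, 0.2, 0.5]
grip_width: 0.0852
gripper_force: 0.0
```

```bash
python3 - <<'E'
from h import *
p,t=here()
f=grab('wrist'); cv2.imwrite('pics/w1.png',f['color'][...,::-1]); P=pts(f); d=f['depth']
def rep(n,z0,z1,r=.08):
    m=(d>0)&(P[...,2]>z0)&(P[...,2]<z1)&(np.hypot(P[...,0]-.451,P[...,1]+.338)<r)
    q=P[m]*1000
    if len(q)<5: print(n,len(q));return
    R=cv2.minAreaRect(q[:,:2].astype(np.float32)); print(n,len(q),np.round(R[0],1),np.round(R[1],1),round(R[2],1),q.mean(0).round(1), np.percentile(q[:,2],[1,99]).round(1))
rep('bow',.155,.18,.045);rep('rim',.076,.084)
E
```

```text
tcp [ 0.4489 -0.3426  0.2562] ty 97.43 R [[-0.992, -0.129, -0.001], [-0.129, 0.992, -0.002], [0.001, -0.002, -1.0]] F [0.2 0.2 0.5] w 0.085221768762773 gf 0.0 j [ 0.04  0.34  0.63  1.86 -0.23  1.02  2.46] t 3.475
bow 2077 [ 452.  -339.5] [18.8 41.8] 6.9 [ 450.9 -339.7  167.7] [159.6 170. ]
rim 2387 [ 451.8 -339.4] [ 48.8 108.5] 7.1 [ 445.8 -340.5   80.1] [76.2 82.1]
```

View pics/w1.png

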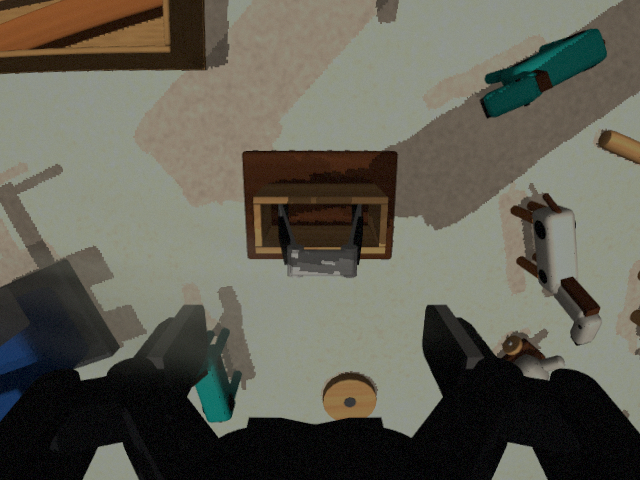

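The wrist view shows the bow at (322,263) centred in the holder slot. That matches the top-view position within 2 mm, so I descend.

Emit:
send_rows --steps '[{"dx":-0.3,"dy":0.3,"dz":4,"yaw":0.2,"gripper":1},{"dx":-0.3,"dy":0.3,"dz":8,"yaw":0.2,"gripper":1},{"dx":-0.3,"dy":0.3,"dz":11,"yaw":0.2,"gripper":1},{"dx":-0.3,"dy":0.3,"dz":12.9,"yaw":0.2,"gripper":1},{"dx":-0.3,"dy":0.3,"dz":12.9,"yaw":0.2,"gripper":1}]'

```text
clock: 4.15
tcp_pos: [0.4529, -0.3341, 0.1263]
orientation: [0.21, -3.133, -0.003]
contact_force: [-0.4, 0.0, 0.5]
grip_width: 0.0853
gripper_force: 0.0
```

Emit:
send_rows --steps '[{"dx":0,"dy":0,"dz":0,"yaw":0,"gripper":0.61},{"dx":0,"dy":0,"dz":0,"yaw":0,"gripper":0.61},{"dx":0,"dy":0,"dz":0,"yaw":0,"gripper":0.61},{"dx":0,"dy":0,"dz":0,"yaw":0,"gripper":0.61},{"dx":0,"dy":0,"dz":0,"yaw":0,"gripper":0.61}]'

```text
clock: 4.78
tcp_pos: [0.4549, -0.3363, 0.1298]
orientation: [-0.208, 3.13, -0.003]
contact_force: [-0.4, 0.9, 10.2]
grip_width: 0.0527
gripper_force: 14.1
```

```bash
python3 -c "
from h import *
here()"
```

```text
tcp [ 0.4549 -0.3363  0.1298] ty 97.59 R [[-0.991, -0.132, 0.004], [-0.132, 0.991, -0.002], [-0.004, -0.002, -1.0]] F [-0.4  0.9 10.2] w 0.05273642382637036 gf 14.067785976581035 j [ 0.11  0.5   0.54  1.96 -0.36  0.77  2.57] t 4.775
```

Emit:
send_rows --steps '[{"dx":0,"dy":0,"dz":-1,"yaw":0,"gripper":0.61},{"dx":0,"dy":0,"dz":-3,"yaw":0,"gripper":0.61},{"dx":0,"dy":0,"dz":-6,"yaw":0,"gripper":0.61},{"dx":0,"dy":0,"dz":-10,"yaw":0,"gripper":0.61},{"dx":0,"dy":0,"dz":-14.5,"yaw":0,"gripper":0.61}]'

```text
clock: 5.4
tcp_pos: [0.4527, -0.3351, 0.2739]
orientation: [0.208, -3.134, -0.0]
contact_force: [0.5, -0.0, -1.0]
grip_width: 0.0522
gripper_force: 5.8
```

Emit:
send_rows --steps '[{"dx":0,"dy":0,"dz":0,"yaw":0,"gripper":0.61},{"dx":0,"dy":0,"dz":0,"yaw":0,"gripper":0.61}]'

```text
clock: 5.65
tcp_pos: [0.4529, -0.3349, 0.2722]
orientation: [-0.208, 3.135, 0.001]
contact_force: [0.2, 1.2, -1.3]
grip_width: 0.0522
gripper_force: 5.8
```

```bash
python3 - <<'E'
from h import *
p,t=here()
f=grab('wrist'); cv2.imwrite('pics/w2.png',f['color'][...,::-1])
# horse
f2=grab('top');P=pts(f2)
m=np.zeros(P.shape[:2],bool);m[212:278,325:372]=1
q=P[m&(P[...,2]>.025)&(P[...,2]<.15)]*1000;r=cv2.minAreaRect(q[:,:2].astype(np.float32));print('horse',r)
m=(f2['depth']>0)&(P[...,2]>.17)&(P[...,0]>.42)&(np.hypot(P[...,0]-.4515,P[...,1]+.3395)<.05);q=P[m]*1000
print(len(q), [ (z,q[(q[:,2]>z)&(q[:,2]<z+15)].mean(0).round(1)) for z in range(170,330,15)] if len(q) else '')
plan(p,t,[(.452,-.118,p[2],112.8)],step=.055)
E
```

```text
tcp [ 0.4529 -0.3349  0.2722] ty 97.6 R [[-0.991, -0.132, 0.0], [-0.132, 0.991, 0.001], [-0.0, 0.001, -1.0]] F [ 0.2  1.2 -1.3] w 0.052202183525043265 gf 5.8194054372143 j [ 0.01  0.32  0.64  1.84 -0.22  1.05  2.44] t 5.65
horse ((465.5674133300781, -111.9771728515625), (132.7550811767578, 29.46343994140625), 22.720869064331055)
4630 [(170, array([ 445. , -321.1,  177.2])), (185, array([ 445.1, -314.4,  192.2])), (200, array([ 443.2, -316.6,  204.7])), (215, array([ 440.4, -322.1,  221.4])), (230, array([ 437.9, -310.3,  235.5])), (245, array([ 437.9, -309.7,  253.1])), (260, array([ 438.3, -307.7,  265.2])), (275, array([ 443.5, -311.9,  282.5])), (290, array([ 439.9, -302.2,  299.5])), (305, array([ 445. , -303.4,  315.6])), (320, array([ 445.2, -307.5,  326.7]))]
[-0.7, 5.4, -0.0, -3.8]
[-1.4, 10.8, -0.0, -7.6]
[-2.1, 16.1, -0.0, -11.4]
[-2.8, 21.5, -0.0, -15.2]
- [0.452, -0.118, 0.272, 112.8]
```

View pics/w2.png

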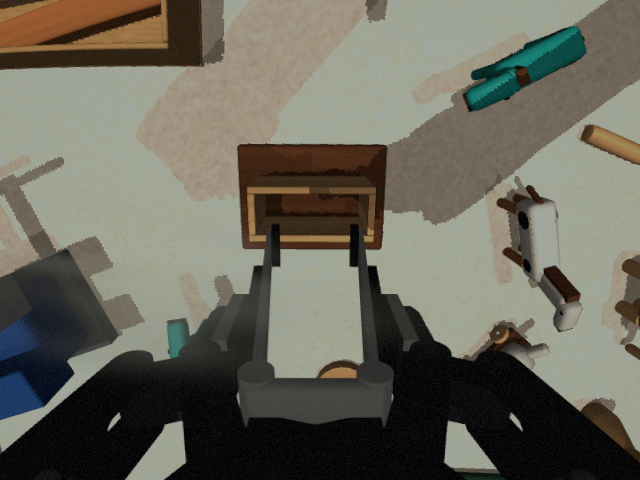

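The wrist view shows the tongs held, with the bow at (315,400) and the tips at (276,245) and (356,245). The slot is empty behind them. Now I measure how they sit in the tool frame.

```bash
python3 - <<'E'
from h import *
o=status.get_obs();R=cv2.Rodrigues(o['orientation'])[0]
f=dict(np.load('last_wrist.npz'));P=pts(f);T=(P-o['tcp_pos'])@R*1000
ok=(f['depth']>0)
u,v=np.meshgrid(range(640),range(480))
m=ok&(T[...,2]<135)&(T[...,2]>-60)&(abs(T[...,1])<42)&(abs(T[...,0])<30)&(u>230)&(u<400)
for z in range(-50,135,15):
    s=T[m&(T[...,2]>=z)&(T[...,2]<z+15)]
    for side in(-1,1):
        g=s[s[:,1]*side>0]
        if len(g)>5: print(z,side,len(g),'x',np.percentile(g[:,0],[3,50,97]).round(1),'y',np.percentile(g[:,1],[3,50,97]).round(1),'zmax',g[:,2].max().round(1))
E
```

```text
-50 -1 3735 x [-0.1  7.4 11.3] y [-21.1 -11.1  -0.7] zmax -35.0
-50 1 3248 x [ 0.3  7.6 11.5] y [ 0.6  9.7 18.3] zmax -35.0
-35 -1 573 x [ 8.9 10.6 11.5] y [-21.5 -17.6 -12.5] zmax -20.0
-35 1 567 x [ 8.9 10.5 11.4] y [ 9.9 14.8 18.7] zmax -20.0
-20 -1 1408 x [-7.2  7.8 11.1] y [-28.6 -24.  -18. ] zmax -5.0
-20 1 1430 x [-6.4  8.1 11.1] y [15.  21.1 25.7] zmax -5.0
-5 -1 845 x [-3.9  9.8 11.3] y [-31.8 -25.5 -19.1] zmax 10.0
-5 1 837 x [-3.   9.9 11.3] y [16.  22.1 29. ] zmax 10.0
10 -1 468 x [-2.3 10.  11.3] y [-33.4 -24.9 -20.5] zmax 24.9
10 1 486 x [-3.2 10.  11.2] y [17.2 21.5 30.2] zmax 24.9
25 -1 268 x [-2.8 10.3 11.3] y [-29.  -24.9 -21.7] zmax 39.8
25 1 276 x [-3.5 10.2 11.3] y [18.5 21.6 25.7] zmax 40.0
40 -1 134 x [-0.6 10.  11.3] y [-29.6 -25.  -23.1] zmax 54.4
40 1 142 x [-2.7  9.9 11.2] y [19.7 21.5 26.2] zmax 55.0
55 -1 96 x [-4.7  9.9 10.4] y [-28.  -25.7 -24.3] zmax 69.6
55 1 90 x [-4.2  9.8 10.3] y [21.  22.2 24.6] zmax 69.7
70 -1 65 x [-5.  10.  10.4] y [-29.6 -27.3 -25.8] zmax 85.0
70 1 72 x [-4.8  9.8 10.3] y [22.4 23.5 25.9] zmax 84.6
85 -1 352 x [-7.1  4.4 12.1] y [-29.7 -25.6 -22.9] zmax 99.9
85 1 356 x [-7.6  4.4 12. ] y [19.3 22.  26.2] zmax 100.0
100 -1 79 x [ 9.9 11.8 12.3] y [-31.8 -27.8 -23.9] zmax 114.5
100 1 84 x [-7.8 11.8 12.3] y [20.  23.7 28.2] zmax 114.7
115 -1 12 x [10.  11.9 12.2] y [-32.4 -28.4 -25. ] zmax 116.7
115 1 16 x [ 9.7 11.7 12.2] y [21.5 24.8 28.9] zmax 117.0
```

Emit:
send_rows --steps '[{"dx":-0.7,"dy":5.4,"dz":0,"yaw":-3.8,"gripper":0.61},{"dx":-1.4,"dy":10.8,"dz":0,"yaw":-7.6,"gripper":0.61},{"dx":-2.1,"dy":16.1,"dz":0,"yaw":-11.4,"gripper":0.61},{"dx":-2.8,"dy":21.5,"dz":0,"yaw":-15.2,"gripper":0.61},{"dx":-2.8,"dy":21.5,"dz":0,"yaw":-15.2,"gripper":0.61}]'

```text
clock: 6.38
tcp_pos: [0.4522, -0.1141, 0.2712]
orientation: [0.633, -3.075, -0.003]
contact_force: [-0.5, -1.1, -1.8]
grip_width: 0.052
gripper_force: 5.8
```

```bash
python3 -c "
from h import *
here()"
```

```text
tcp [ 0.4522 -0.1141  0.2712] ty 113.27 R [[-0.919, -0.395, -0.002], [-0.395, 0.919, 0.002], [0.002, 0.002, -1.0]] F [-0.5 -1.1 -1.8] w 0.05195759113265655 gf 5.822001431370154 j [-0.34  0.11  0.5   2.04 -0.06  1.01  2.17] t 6.375
```

Emit:
send_rows --steps '[{"dx":0,"dy":-0.15,"dz":1.5,"yaw":0.5,"gripper":0.61},{"dx":0,"dy":-0.15,"dz":3,"yaw":0.5,"gripper":0.61},{"dx":0,"dy":-0.15,"dz":4,"yaw":0.5,"gripper":0.61},{"dx":0,"dy":-0.15,"dz":4,"yaw":0.5,"gripper":0.61}]'

```text
clock: 6.88
tcp_pos: [0.4523, -0.1205, 0.2311]
orientation: [0.605, -3.08, -0.0]
contact_force: [-0.2, -0.1, -1.2]
grip_width: 0.0524
gripper_force: 5.8
```

```bash
python3 - <<'E'
from h import *
p,t=here();o=status.get_obs();R=cv2.Rodrigues(o['orientation'])[0]
f=grab('wrist'); cv2.imwrite('pics/w3.png',f['color'][...,::-1]);P=pts(f)
q=P[(f['depth']>0)&(P[...,2]>.058)&(P[...,2]<.072)&(np.hypot(P[...,0]-.452,P[...,1]+.118)<.06)]*1000
r=cv2.minAreaRect(q[:,:2].astype(np.float32));print(len(q),r,q.mean(0))
print('tip',o['tcp_pos']+R@[.002,-.0017,.104])
E
```

```text
tcp [ 0.4523 -0.1205  0.2311] ty 112.21 R [[-0.926, -0.378, -0.003], [-0.378, 0.926, -0.0], [0.003, 0.001, -1.0]] F [-0.2 -0.1 -1.2] w 0.052436242721837514 gf 5.821580694755539 j [-0.32  0.17  0.5   2.09 -0.1   0.91  2.2 ] t 6.875
3220 ((449.07867431640625, -119.51209259033203), (83.0465087890625, 28.09634017944336), 22.650785446166992) [ 446.56369365 -120.67158868   67.5316751 ]
tip [ 0.45085774 -0.12287098  0.12705794]
```

View pics/w3.png

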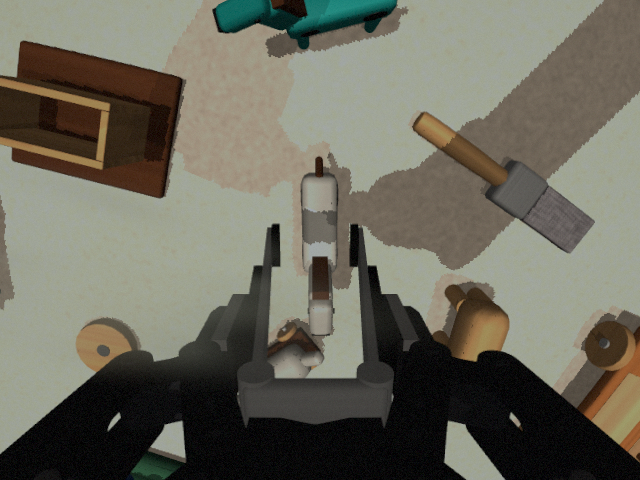

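The horse (319,215) lies centred between the tips at (275,245) and (357,245), with no toys near the arms. I correct by 3.5 mm and descend.

Emit:
send_rows --steps '[{"dx":-0.1,"dy":0.35,"dz":0,"yaw":-0.4,"gripper":0.61},{"dx":-0.1,"dy":0.35,"dz":2,"yaw":-0.4,"gripper":0.61},{"dx":-0.1,"dy":0.35,"dz":4,"yaw":-0.4,"gripper":0.61},{"dx":-0.1,"dy":0.35,"dz":6,"yaw":-0.4,"gripper":0.61},{"dx":-0.1,"dy":0.35,"dz":7.4,"yaw":-0.4,"gripper":0.61}]'

```text
clock: 7.55
tcp_pos: [0.453, -0.1159, 0.1579]
orientation: [-0.619, 3.08, 0.0]
contact_force: [0.5, -0.3, -0.5]
grip_width: 0.0521
gripper_force: 5.8
```

Emit:
send_rows --steps '[{"dx":0,"dy":0,"dz":0,"yaw":0,"gripper":0.61},{"dx":0,"dy":0,"dz":0,"yaw":0,"gripper":0.61}]'

```text
clock: 7.8
tcp_pos: [0.4533, -0.1164, 0.1589]
orientation: [-0.618, 3.079, -0.0]
contact_force: [0.1, 0.1, -1.0]
grip_width: 0.0521
gripper_force: 5.8
```

```bash
python3 - <<'E'
from h import *
p,t=here();o=status.get_obs();R=cv2.Rodrigues(o['orientation'])[0]
print('tip',o['tcp_pos']+R@[.002,-.0017,.104])
f=grab('wrist'); cv2.imwrite('pics/w4.png',f['color'][100:420,120:520,::-1]);P=pts(f)
q=P[(f['depth']>0)&(P[...,2]>.060)&(P[...,2]<.072)&(np.hypot(P[...,0]-.452,P[...,1]+.118)<.05)]*1000
T=(P-o['tcp_pos'])@R*1000
s=T[(f['depth']>0)&(P[...,2]>.055)&(P[...,2]<.072)&(abs(T[...,1])<60)&(abs(T[...,0])<60)]
print(np.percentile(s,[2,50,98],axis=0).round(1))
h,_=np.histogram(s[:,1],bins=np.arange(-50,51,4));print(h)
E
```

```text
tcp [ 0.4533 -0.1164  0.1589] ty 112.7 R [[-0.923, -0.386, 0.001], [-0.386, 0.923, -0.0], [-0.001, -0.0, -1.0]] F [ 0.1  0.1 -1. ] w 0.052145181454288654 gf 5.821812831563875 j [-0.28  0.29  0.47  2.15 -0.19  0.74  2.28] t 7.8
tip [ 0.45220614 -0.11869323  0.05491571]
[[-30.  -26.3  89. ]
 [  8.9  -1.3  91. ]
 [ 42.3  23.2 100.4]]
[  0   0   0   0   9 140 217   0 217 798 799 794 858 773 846 505   0 168
 180  22   0   0   0   0   0]
```

View pics/w4.png

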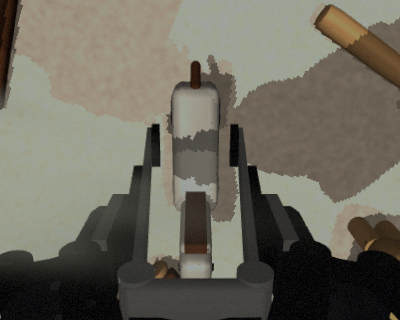

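The trunk is centred between the pads (crop, pads at x=155 and 236, trunk 172–219). Squeezing.

Emit:
send_rows --steps '[{"dx":0,"dy":0,"dz":0,"yaw":0,"gripper":0.55},{"dx":0,"dy":0,"dz":0,"yaw":0,"gripper":0.5},{"dx":0,"dy":0,"dz":0,"yaw":0,"gripper":0.45},{"dx":0,"dy":0,"dz":0,"yaw":0,"gripper":0.42},{"dx":0,"dy":0,"dz":0,"yaw":0,"gripper":0.42}]' --force 40

```text
clock: 8.48
tcp_pos: [0.4533, -0.1162, 0.1589]
orientation: [-0.618, 3.079, 0.0]
contact_force: [-1.2, -0.1, 6.9]
grip_width: 0.0451
gripper_force: 40.1
```

Emit:
send_rows --steps '[{"dx":0,"dy":0,"dz":0,"yaw":0,"gripper":0.42},{"dx":0,"dy":0,"dz":0,"yaw":0,"gripper":0.42}]'

```text
clock: 8.72
tcp_pos: [0.4533, -0.1162, 0.1589]
orientation: [-0.618, 3.079, 0.0]
contact_force: [-1.2, 0.4, 5.9]
grip_width: 0.0451
gripper_force: 40.1
```

Emit:
send_rows --steps '[{"dx":0,"dy":0,"dz":-0.7,"yaw":0,"gripper":0.42},{"dx":0,"dy":0,"dz":-2,"yaw":0,"gripper":0.42},{"dx":0,"dy":0,"dz":-4,"yaw":0,"gripper":0.42},{"dx":0,"dy":0,"dz":-6.5,"yaw":0,"gripper":0.42},{"dx":0,"dy":0,"dz":-9.5,"yaw":0,"gripper":0.42}]'

```text
clock: 9.35
tcp_pos: [0.4523, -0.1164, 0.2544]
orientation: [0.618, -3.08, 0.0]
contact_force: [0.5, 0.1, -1.5]
grip_width: 0.045
gripper_force: 40.5
```

Emit:
send_rows --steps '[{"dx":0,"dy":0,"dz":-2.5,"yaw":0,"gripper":0.42},{"dx":0,"dy":0,"dz":-3.5,"yaw":0,"gripper":0.42},{"dx":0,"dy":0,"dz":-3.5,"yaw":0,"gripper":0.42}]'

```text
clock: 9.72
tcp_pos: [0.4528, -0.1163, 0.2887]
orientation: [-0.618, 3.079, 0.0]
contact_force: [-0.1, 1.0, -3.0]
grip_width: 0.0452
gripper_force: 40.6
```

```bash
python3 - <<'E'
from h import *
p,t=here();o=status.get_obs();R=cv2.Rodrigues(o['orientation'])[0]
f=grab('wrist');P=pts(f);T=(P-o['tcp_pos'])@R*1000
g=grab('scene');cv2.imwrite('pics/s2.png',cv2.resize(g['color'][120:320,200:500,::-1],None,fx=2,fy=2))
# horse trunk in tool frame
s=T[(f['depth']>0)&(abs(T[...,1]+2)<19)&(T[...,2]>75)&(T[...,2]<110)&(abs(T[...,0])<60)]
r=cv2.minAreaRect(s[:,:2].astype(np.float32));print(r,np.percentile(s,[2,50,98],axis=0).round(1))
u=s[(abs(s[:,1]+2)<8)]
for a in range(-45,50,10):
    w=u[(u[:,0]>a)&(u[:,0]<a+10)]
    if len(w)>20: print(a+5,np.median(w[:,2]).round(1),len(w))
plan(p,t,[(.545,.267,.29,87.8)],step=.045)
E
```

```text
tcp [ 0.4528 -0.1163  0.2887] ty 112.7 R [[-0.923, -0.386, 0.001], [-0.386, 0.923, 0.0], [-0.001, -0.0, -1.0]] F [-0.1  1.  -3. ] w 0.04520773085474616 gf 40.59766709804535 j [-0.36  0.09  0.51  2.02 -0.05  1.04  2.15] t 9.725
((7.531551361083984, -1.8977203369140625), (37.96187973022461, 90.25537872314453), 88.67320251464844) [[-32.4 -19.4  77.8]
 [  6.9  -1.8  91.1]
 [ 44.9  15.1 104.6]]
-30 80.3 361
-20 90.0 502
-10 90.5 420
0 90.5 430
10 90.4 444
20 90.4 471
30 90.4 487
40 92.8 491
50 104.5 136
[-2.6, 3.5, -0.0, 2.8]
[-5.2, 7.1, -0.0, 5.5]
[-7.8, 10.6, -0.0, 8.3]
[-10.4, 14.1, -0.1, 11.1]
[-12.9, 17.7, -0.1, 13.8]
- [0.504, 0.097, 0.289, 98.867]
[-1.7, 4.0, -0.0, 2.8]
[-3.3, 8.1, -0.0, 5.5]
[-5.0, 12.1, -0.0, 8.3]
[-6.7, 16.2, -0.1, 11.1]
- [0.545, 0.267, 0.29, 87.8]
```

View pics/s2.png

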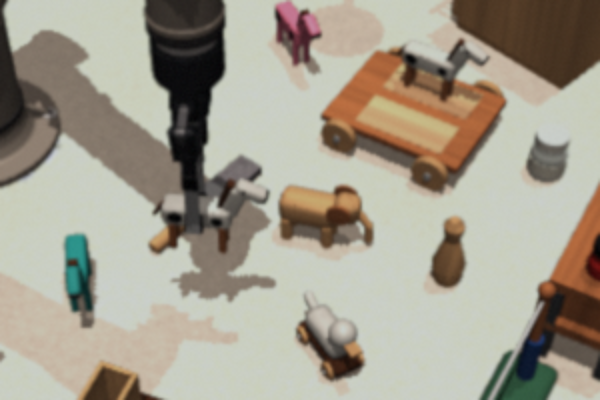

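The horse hangs level in the tongs at crop (210,210) and clears the elephant (320,215). I carry it to the patch.

Emit:
send_rows --steps '[{"dx":-2.6,"dy":3.5,"dz":0,"yaw":2.8,"gripper":0.42},{"dx":-5.2,"dy":7.1,"dz":0,"yaw":5.5,"gripper":0.42},{"dx":-7.8,"dy":10.6,"dz":0,"yaw":8.3,"gripper":0.42},{"dx":-10.4,"dy":14.1,"dz":-0.1,"yaw":11.1,"gripper":0.42},{"dx":-12.9,"dy":17.7,"dz":-0.1,"yaw":13.8,"gripper":0.42}]'

```text
clock: 10.45
tcp_pos: [0.5032, 0.098, 0.2881]
orientation: [0.241, -3.13, 0.001]
contact_force: [1.4, 0.3, -2.2]
grip_width: 0.0451
gripper_force: 40.6
```

Emit:
send_rows --steps '[{"dx":-1.7,"dy":4.0,"dz":0,"yaw":2.8,"gripper":0.42},{"dx":-3.3,"dy":8.1,"dz":0,"yaw":5.5,"gripper":0.42},{"dx":-5.0,"dy":12.1,"dz":0,"yaw":8.3,"gripper":0.42},{"dx":-7.0,"dy":16.4,"dz":0,"yaw":11.1,"gripper":0.42},{"dx":-7.0,"dy":16.4,"dz":0,"yaw":11.1,"gripper":0.42}]'

```text
clock: 11.08
tcp_pos: [0.5462, 0.2745, 0.287]
orientation: [-0.051, -3.139, 0.0]
contact_force: [-1.2, -0.0, -1.5]
grip_width: 0.0453
gripper_force: 40.8
```

Emit:
send_rows --steps '[{"dx":0,"dy":0,"dz":0,"yaw":0,"gripper":0.42},{"dx":0,"dy":0,"dz":0,"yaw":0,"gripper":0.42}]'

```text
clock: 11.32
tcp_pos: [0.5472, 0.2679, 0.2888]
orientation: [-0.063, -3.14, 0.002]
contact_force: [-0.4, -0.1, -1.4]
grip_width: 0.0452
gripper_force: 40.8
```

```bash
python3 - <<'E'
from h import *
p,t=here();o=status.get_obs();R=cv2.Rodrigues(o['orientation'])[0]
a=np.radians(t);yv=np.array([np.cos(a),np.sin(a)]);xv=np.array([-yv[1],yv[0]])
D=np.array([.5483,.2691])-p[:2];print('need dx dy cm',D@xv*100,D@yv*100,'yaw',t-87.8,'dz',(p[2]-.205)*100)
f=grab('wrist');cv2.imwrite('pics/w5.png',f['color'][...,::-1]);P=pts(f)
hsv=cv2.cvtColor(f['color'],cv2.COLOR_RGB2HSV);T=(P-o['tcp_pos'])@R*1000
s=T[(f['depth']>0)&(abs(T[...,1]+2)<19)&(T[...,2]>86)&(T[...,2]<94)&(abs(T[...,0])<60)]
print('trunk',cv2.minAreaRect(s[:,:2].astype(np.float32)))
E
```

```text
tcp [0.5472 0.2679 0.2888] ty 87.69 R [[-0.999, 0.04, -0.001], [0.04, 0.999, -0.001], [0.001, -0.001, -1.0]] F [-0.4 -0.1 -1.4] w 0.04515838300328052 gf 40.76980412006378 j [-0.81  0.35  0.32  1.7  -0.12  1.11  1.08] t 11.325
need dx dy cm -0.1048215492532607 0.12153365755395105 yaw -0.11210105567184314 dz 8.377437778474652
trunk ((2.2819786071777344, -1.8337516784667969), (37.65040588378906, 78.90087890625), 88.58981323242188)
```

View pics/w5.png

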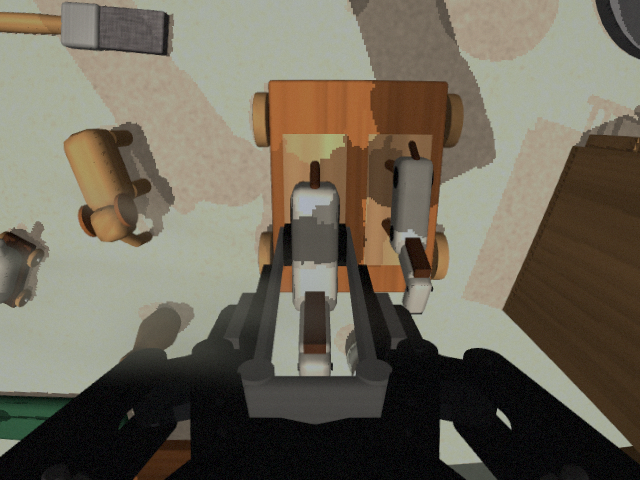

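The horse hangs over the empty patch (around (315,190)), parallel to the fixed horse at (412,210). Lowering.

Emit:
send_rows --steps '[{"dx":-0.1,"dy":0.1,"dz":2.5,"yaw":0,"gripper":0.42},{"dx":-0.1,"dy":0.1,"dz":5,"yaw":0,"gripper":0.42},{"dx":-0.1,"dy":0.1,"dz":6.8,"yaw":0,"gripper":0.42},{"dx":-0.1,"dy":0.1,"dz":7.6,"yaw":0,"gripper":0.42},{"dx":-0.1,"dy":0.1,"dz":7.6,"yaw":0,"gripper":0.42}]'

```text
clock: 12.0
tcp_pos: [0.5483, 0.2704, 0.2132]
orientation: [-0.061, -3.141, 0.0]
contact_force: [0.1, -0.1, -2.0]
grip_width: 0.0452
gripper_force: 40.8
```

Emit:
send_rows --steps '[{"dx":0,"dy":0,"dz":0.3,"yaw":0,"gripper":0.42},{"dx":0,"dy":0,"dz":0.5,"yaw":0,"gripper":0.42},{"dx":0,"dy":0,"dz":0.5,"yaw":0,"gripper":0.42}]'

```text
clock: 12.38
tcp_pos: [0.5483, 0.2707, 0.2084]
orientation: [0.06, 3.141, 0.0]
contact_force: [0.1, -0.5, -2.7]
grip_width: 0.0449
gripper_force: 40.8
```

Emit:
send_rows --steps '[{"dx":0,"dy":-0.1,"dz":0.1,"yaw":0,"gripper":0.42},{"dx":0,"dy":-0.1,"dz":0.2,"yaw":0,"gripper":0.42},{"dx":0,"dy":-0.1,"dz":0.2,"yaw":0,"gripper":0.42}]'

```text
clock: 12.75
tcp_pos: [0.5482, 0.2696, 0.2062]
orientation: [-0.06, -3.141, 0.0]
contact_force: [-0.2, -0.0, -1.4]
grip_width: 0.0448
gripper_force: 40.8
```

Emit:
send_rows --steps '[{"dx":0,"dy":0,"dz":0.1,"yaw":0,"gripper":0.42},{"dx":0,"dy":0,"dz":0.2,"yaw":0,"gripper":0.42},{"dx":0,"dy":0,"dz":0.2,"yaw":0,"gripper":0.42}]'

```text
clock: 13.12
tcp_pos: [0.5484, 0.2698, 0.205]
orientation: [0.06, 3.141, 0.001]
contact_force: [-1.5, -0.1, 5.0]
grip_width: 0.045
gripper_force: 41.4
```

Emit:
send_rows --steps '[{"dx":0,"dy":0,"dz":0,"yaw":0,"gripper":0.42},{"dx":0,"dy":0,"dz":0,"yaw":0,"gripper":0.42}]'

```text
clock: 13.38
tcp_pos: [0.5485, 0.2697, 0.205]
orientation: [0.06, 3.141, 0.001]
contact_force: [-1.6, -1.1, 5.2]
grip_width: 0.045
gripper_force: 41.5
```

```bash
python3 - <<'E'
from h import *
p,t=here();o=status.get_obs();R=cv2.Rodrigues(o['orientation'])[0]
f=grab('wrist');P=pts(f);T=(P-o['tcp_pos'])@R*1000
m=(f['depth']>0)&(abs(T[...,1]+2)<13)&(T[...,2]>84)&(T[...,2]<96)&(T[...,0]>-25)&(T[...,0]<40)
s=P[m]*1000; A=np.c_[s[:,:2]-s[:,:2].mean(0),np.ones(len(s))];print('trunk plane',np.linalg.lstsq(A,s[:,2],rcond=None)[0])
s=P[(f['depth']>0)&(abs(T[...,1]+2)<13)&(T[...,2]>86)&(T[...,2]<96)&(abs(T[...,0])<60)]*1000
print(cv2.minAreaRect(s[:,:2].astype(np.float32)))
E
```

```text
tcp [0.5485 0.2697 0.205 ] ty 87.8 R [[-0.999, 0.038, 0.001], [0.038, 0.999, 0.001], [-0.0, 0.001, -1.0]] F [-1.6 -1.1  5.2] w 0.04501572730480271 gf 41.458847522735596 j [-0.79  0.43  0.3   1.78 -0.15  0.95  1.11] t 13.375
trunk plane [1.82614508e-02 2.93697195e-02 1.14117571e+02]
((545.1893920898438, 267.9024353027344), (25.974519729614258, 80.09691619873047), 87.79459381103516)
```

The horse is at (545.2, 267.9) with the trunk top at 114 mm, so it is on the deck and level. Releasing gently.

Emit:
send_rows --steps '[{"dx":0,"dy":0,"dz":0,"yaw":0,"gripper":0.53},{"dx":0,"dy":0,"dz":0,"yaw":0,"gripper":0.55},{"dx":0,"dy":0,"dz":0,"yaw":0,"gripper":0.58},{"dx":0,"dy":0,"dz":0,"yaw":0,"gripper":0.61},{"dx":0,"dy":0,"dz":0,"yaw":0,"gripper":0.61}]'

```text
clock: 14.05
tcp_pos: [0.5482, 0.2696, 0.2041]
orientation: [-0.06, -3.141, 0.0]
contact_force: [0.4, 0.7, -1.6]
grip_width: 0.0523
gripper_force: 5.9
```

Emit:
send_rows --steps '[{"dx":0,"dy":0,"dz":0,"yaw":0,"gripper":0.61},{"dx":0,"dy":0,"dz":0,"yaw":0,"gripper":0.61},{"dx":0,"dy":0,"dz":0,"yaw":0,"gripper":0.61}]'

```text
clock: 14.42
tcp_pos: [0.5482, 0.2696, 0.2043]
orientation: [-0.06, -3.141, 0.0]
contact_force: [0.2, -0.7, -0.7]
grip_width: 0.052
gripper_force: 5.9
```

```bash
python3 - <<'E'
from h import *
p,t=here();o=status.get_obs();R=cv2.Rodrigues(o['orientation'])[0]
f=grab('wrist');cv2.imwrite('pics/w6.png',f['color'][80:440,120:520,::-1]);P=pts(f);T=(P-o['tcp_pos'])@R*1000
s=P[(f['depth']>0)&(abs(T[...,1]+2)<17)&(T[...,2]>86)&(T[...,2]<96)&(abs(T[...,0])<60)]*1000
print(cv2.minAreaRect(s[:,:2].astype(np.float32)),np.median(s[:,2]))
s=T[(f['depth']>0)&(T[...,2]>86)&(T[...,2]<117)&(abs(T[...,0])<60)]
h,_=np.histogram(s[:,1],bins=np.arange(-50,51,3));print(h)
E
```

```text
tcp [0.5482 0.2696 0.2043] ty 87.8 R [[-0.999, 0.038, -0.0], [0.038, 0.999, -0.0], [0.0, -0.0, -1.0]] F [ 0.2 -0.7 -0.7] w 0.051980835951993355 gf 5.854246644303203 j [-0.79  0.44  0.3   1.78 -0.15  0.95  1.11] t 14.425
((545.148681640625, 268.6693420410156), (28.736528396606445, 81.36307525634766), 88.40625762939453) 114.11261568674362
[  0   0   0   0   0   1  39 137 207  50   0 222 609 637 598 712 671 592
 619 638 512  15   0 174 201  59  10   0   0   0   0   0   0]
```

View pics/w6.png

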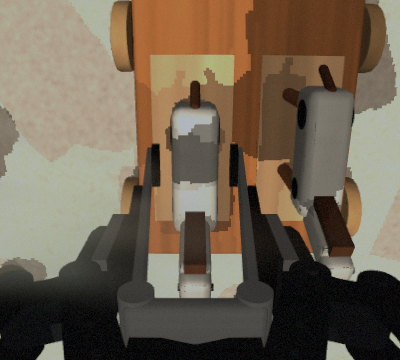

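The horse stands free: in the crop the trunk is at 172–218 and the pads at 152 and 236, with gaps on both sides. Lifting off and planning the return.

Emit:
send_rows --steps '[{"dx":0,"dy":0,"dz":-1,"yaw":0,"gripper":0.61},{"dx":0,"dy":0,"dz":-3,"yaw":0,"gripper":0.61},{"dx":0,"dy":0,"dz":-5.5,"yaw":0,"gripper":0.61},{"dx":0,"dy":0,"dz":-8,"yaw":0,"gripper":0.61},{"dx":0,"dy":0,"dz":-10,"yaw":0,"gripper":0.61}]'

```text
clock: 15.1
tcp_pos: [0.5486, 0.2697, 0.3063]
orientation: [0.061, 3.14, 0.002]
contact_force: [-0.6, -0.3, -1.7]
grip_width: 0.0521
gripper_force: 5.9
```

```bash
python3 - <<'E'
from h import *
here(); plan((.5482,.2696,.304),87.8,[(.4536,-.3375,.285,97.1)],step=.045)
E
```

```text
tcp [0.5486 0.2697 0.3063] ty 87.79 R [[-0.999, 0.039, 0.001], [0.039, 0.999, 0.001], [-0.001, 0.001, -1.0]] F [-0.6 -0.3 -1.7] w 0.052109028375745506 gf 5.854563476750627 j [-0.81  0.34  0.32  1.68 -0.12  1.15  1.08] t 15.1
[0.5, -4.4, 0.1, -0.7]
[1.0, -8.7, 0.3, -1.3]
[1.5, -13.1, 0.4, -2.0]
[2.0, -17.4, 0.5, -2.7]
[2.5, -21.8, 0.7, -3.3]
- [0.514, 0.053, 0.297, 91.121]
[0.8, -4.3, 0.1, -0.7]
[1.5, -8.6, 0.3, -1.3]
[2.3, -13.0, 0.4, -2.0]
[3.0, -17.3, 0.5, -2.7]
[3.8, -21.6, 0.7, -3.3]
- [0.481, -0.164, 0.29, 94.443]
[1.0, -4.3, 0.1, -0.7]
[2.0, -8.5, 0.3, -1.3]
[3.0, -12.8, 0.4, -2.0]
[4.0, -17.1, 0.5, -2.7]
- [0.454, -0.337, 0.285, 97.1]
```

Emit:
send_rows --steps '[{"dx":0.5,"dy":-4.4,"dz":0.1,"yaw":-0.7,"gripper":0.61},{"dx":1.0,"dy":-8.7,"dz":0.3,"yaw":-1.3,"gripper":0.61},{"dx":1.5,"dy":-13.1,"dz":0.4,"yaw":-2.0,"gripper":0.61},{"dx":2.0,"dy":-17.4,"dz":0.5,"yaw":-2.7,"gripper":0.61},{"dx":2.5,"dy":-21.8,"dz":0.7,"yaw":-3.3,"gripper":0.61}]'

```text
clock: 15.72
tcp_pos: [0.5148, 0.0513, 0.2982]
orientation: [-0.031, 3.14, 0.001]
contact_force: [0.4, 0.3, -0.6]
grip_width: 0.052
gripper_force: 5.9
```

Emit:
send_rows --steps '[{"dx":0.8,"dy":-4.3,"dz":0.1,"yaw":-0.7,"gripper":0.61},{"dx":1.5,"dy":-8.6,"dz":0.3,"yaw":-1.3,"gripper":0.61},{"dx":2.3,"dy":-13.0,"dz":0.4,"yaw":-2.0,"gripper":0.61},{"dx":3.0,"dy":-17.3,"dz":0.5,"yaw":-2.7,"gripper":0.61},{"dx":3.8,"dy":-21.6,"dz":0.7,"yaw":-3.3,"gripper":0.61}]'

```text
clock: 16.35
tcp_pos: [0.481, -0.1654, 0.2912]
orientation: [-0.121, 3.138, 0.0]
contact_force: [-0.1, -0.5, -0.7]
grip_width: 0.0526
gripper_force: 5.9
```

Emit:
send_rows --steps '[{"dx":1.0,"dy":-4.3,"dz":0.1,"yaw":-0.7,"gripper":0.61},{"dx":2.0,"dy":-8.5,"dz":0.3,"yaw":-1.3,"gripper":0.61},{"dx":3.0,"dy":-12.8,"dz":0.4,"yaw":-2.0,"gripper":0.61},{"dx":4.0,"dy":-17.1,"dz":0.5,"yaw":-2.7,"gripper":0.61},{"dx":4.0,"dy":-17.1,"dz":0.5,"yaw":-2.7,"gripper":0.61}]'

```text
clock: 16.98
tcp_pos: [0.4525, -0.3415, 0.2862]
orientation: [-0.185, 3.136, -0.004]
contact_force: [-0.2, -0.5, -1.1]
grip_width: 0.0523
gripper_force: 5.9
```

Emit:
send_rows --steps '[{"dx":0,"dy":0,"dz":1,"yaw":0,"gripper":0.61},{"dx":0,"dy":0,"dz":1,"yaw":0,"gripper":0.61},{"dx":0,"dy":0,"dz":1,"yaw":0,"gripper":0.61}]'

```text
clock: 17.35
tcp_pos: [0.4547, -0.3364, 0.2752]
orientation: [0.197, -3.135, -0.001]
contact_force: [1.0, -0.4, -1.7]
grip_width: 0.0523
gripper_force: 5.9
```

```bash
cat > m.py <<'E'
from h import *
p,t=here();o=status.get_obs();R=cv2.Rodrigues(o['orientation'])[0]
f=grab('wrist');P=pts(f);T=(P-o['tcp_pos'])@R*1000;ok=f['depth']>0
q=P[ok&(P[...,2]>.075)&(P[...,2]<.085)&(np.hypot(P[...,0]-.4518,P[...,1]+.3394)<.07)&((abs(T[...,0])>14)|(abs(T[...,1])>36))]*1000
print('rim',cv2.minAreaRect(q[:,:2].astype(np.float32)))
for z in(60,75,90,103):
  for sd in(-1,1):
    s=T[ok&(T[...,2]>z)&(T[...,2]<z+15)&(abs(T[...,0])<16)&(T[...,1]*sd>5)&(T[...,1]*sd<42)]
    if len(s)>5: print(z,sd,len(s),np.percentile(s,[3,50,97],axis=0)[:,:2].round(1).tolist(),s[:,2].max().round(1))
E
python3 m.py
```

```text
tcp [ 0.4547 -0.3364  0.2752] ty 97.2 R [[-0.992, -0.125, -0.0], [-0.125, 0.992, 0.001], [0.0, 0.001, -1.0]] F [ 1.  -0.4 -1.7] w 0.052276390870353344 gf 5.853708662325516 j [ 0.03  0.32  0.63  1.83 -0.21  1.06  2.43] t 17.35
rim ((451.7571716308594, -339.4611511230469), (48.1734619140625, 108.3321533203125), 7.365251541137695)
60 -1 80 [[-0.3, -27.9], [10.3, -25.7], [10.7, -24.4]] 74.9
60 1 83 [[-0.6, 21.5], [10.2, 22.8], [10.7, 25.0]] 74.6
75 -1 67 [[-4.5, -29.3], [10.4, -26.9], [10.9, -25.6]] 89.7
75 1 70 [[-3.5, 22.8], [10.4, 24.0], [10.8, 26.5]] 89.7
90 -1 356 [[-6.9, -29.7], [5.9, -25.2], [12.7, -22.5]] 104.9
90 1 361 [[-6.8, 19.6], [5.3, 22.2], [12.6, 26.8]] 104.8
103 -1 79 [[10.3, -31.7], [12.4, -27.5], [12.8, -23.6]] 117.4
103 1 89 [[-3.8, 20.5], [12.3, 24.1], [12.7, 28.7]] 117.8
```

Emit:
send_rows --steps '[{"dx":0.1,"dy":-0.1,"dz":2,"yaw":0,"gripper":0.61},{"dx":0.1,"dy":-0.1,"dz":4,"yaw":0,"gripper":0.61},{"dx":0.1,"dy":-0.1,"dz":6,"yaw":0,"gripper":0.61},{"dx":0.1,"dy":-0.1,"dz":7.5,"yaw":0,"gripper":0.61},{"dx":0.1,"dy":-0.1,"dz":9,"yaw":0,"gripper":0.61}]'

```text
clock: 18.02
tcp_pos: [0.4538, -0.3385, 0.1848]
orientation: [-0.195, 3.135, -0.0]
contact_force: [-0.7, 0.5, -0.7]
grip_width: 0.0519
gripper_force: 5.9
```

Emit:
send_rows --steps '[{"dx":0,"dy":0,"dz":2,"yaw":0,"gripper":0.61},{"dx":0,"dy":0,"dz":4,"yaw":0,"gripper":0.61},{"dx":0,"dy":0,"dz":5.2,"yaw":0,"gripper":0.61},{"dx":0,"dy":0,"dz":5.6,"yaw":0,"gripper":0.61},{"dx":0,"dy":0,"dz":5.6,"yaw":0,"gripper":0.61}]'

```text
clock: 18.65
tcp_pos: [0.4539, -0.3389, 0.1298]
orientation: [-0.195, 3.135, -0.001]
contact_force: [-0.8, 0.3, -1.5]
grip_width: 0.0522
gripper_force: 5.8
```

Emit:
send_rows --steps '[{"dx":0,"dy":0,"dz":0.2,"yaw":0,"gripper":0.61},{"dx":0,"dy":0,"dz":0.2,"yaw":0,"gripper":0.64},{"dx":0,"dy":0,"dz":0.2,"yaw":0,"gripper":0.7},{"dx":0,"dy":0,"dz":0.2,"yaw":0,"gripper":1},{"dx":0,"dy":0,"dz":0.2,"yaw":0,"gripper":1}]'

```text
clock: 19.27
tcp_pos: [0.4532, -0.3388, 0.1272]
orientation: [0.194, -3.135, 0.001]
contact_force: [-0.1, 0.2, -0.6]
grip_width: 0.0859
gripper_force: 0.0
```

Emit:
send_rows --steps '[{"dx":0,"dy":0,"dz":0,"yaw":0,"gripper":1},{"dx":0,"dy":0,"dz":0,"yaw":0,"gripper":1},{"dx":0,"dy":0,"dz":0,"yaw":0,"gripper":1},{"dx":0,"dy":0,"dz":0,"yaw":0,"gripper":1}]'

```text
clock: 19.77
tcp_pos: [0.4534, -0.3386, 0.1273]
orientation: [0.194, -3.136, -0.0]
contact_force: [0.4, 0.0, 0.1]
grip_width: 0.0848
gripper_force: 0.0
```

Emit:
send_rows --steps '[{"dx":0,"dy":0,"dz":-2,"yaw":0,"gripper":1},{"dx":0,"dy":0,"dz":-5,"yaw":0,"gripper":1},{"dx":0,"dy":0,"dz":-9,"yaw":0,"gripper":1},{"dx":0,"dy":0,"dz":-13,"yaw":0,"gripper":1},{"dx":0,"dy":0,"dz":-14,"yaw":0,"gripper":1}]'

```text
clock: 20.4
tcp_pos: [0.4543, -0.3395, 0.2699]
orientation: [-0.194, 3.132, -0.003]
contact_force: [-0.0, 0.4, -0.4]
grip_width: 0.0854
gripper_force: 0.0
```

Emit:
send_rows --steps '[{"dx":0,"dy":0,"dz":0,"yaw":0,"gripper":1},{"dx":0,"dy":0,"dz":0,"yaw":0,"gripper":1},{"dx":0,"dy":0,"dz":0,"yaw":0,"gripper":1}]'

```text
clock: 20.78
tcp_pos: [0.4529, -0.3382, 0.266]
orientation: [0.194, -3.133, -0.002]
contact_force: [0.2, -0.3, -0.5]
grip_width: 0.0855
gripper_force: 0.0
```

```bash
python3 - <<'E'
from h import *
here()
f=grab('wrist');P=pts(f);cv2.imwrite('pics/w7.png',f['color'][...,::-1])
q=P[(f['depth']>0)&(P[...,2]>.155)&(P[...,2]<.18)&(np.hypot(P[...,0]-.4518,P[...,1]+.3394)<.045)]*1000
print('bow',len(q),cv2.minAreaRect(q[:,:2].astype(np.float32)),np.percentile(q[:,2],[5,50,95]))
g=grab('top');P=pts(g)
m=np.zeros(P.shape[:2],bool);m[165:260,165:215]=1
q=P[m&(P[...,2]>.104)&(P[...,2]<.2)]*1000;print('horse',cv2.minAreaRect(q[:,:2].astype(np.float32)))
q=P[m&(P[...,2]>.104)&(P[...,2]<.121)]*1000;print('trunk',cv2.minAreaRect(q[:,:2].astype(np.float32)),np.median(q[:,2]))
E
```

```text
tcp [ 0.4529 -0.3382  0.266 ] ty 97.1 R [[-0.992, -0.124, -0.002], [-0.124, 0.992, 0.001], [0.002, 0.001, -1.0]] F [ 0.2 -0.3 -0.5] w 0.08552304055158472 gf 0.0 j [ 0.03  0.33  0.63  1.84 -0.22  1.04  2.44] t 20.775
bow 1931 ((449.7547912597656, -333.4465026855469), (18.712379455566406, 41.92593002319336), 7.0594401359558105) [163.94098232 168.31711339 169.59507384]
horse ((565.35400390625, 266.83489990234375), (30.21727180480957, 124.7175521850586), 86.03607940673828)
trunk ((549.0771484375, 267.96282958984375), (30.21727180480957, 92.08599090576172), 86.03607940673828) 112.74596070983931
```

View pics/w7.png

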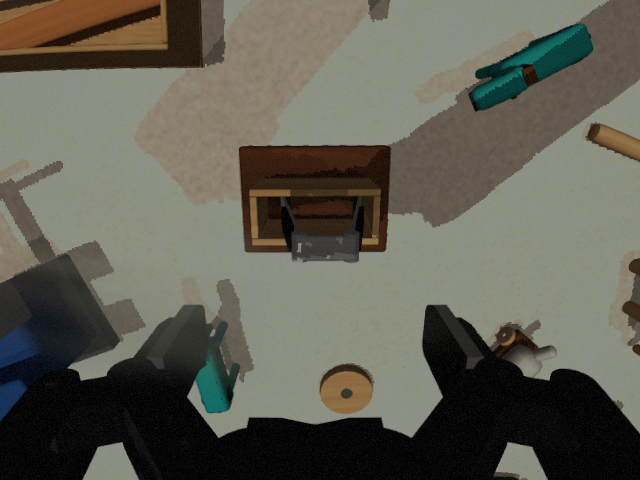

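The tongs stand upright in the slot, with the bow at (325,250) and its top at 168 mm. The horse is standing within about 4 mm of its place. Handing in.

```bash
python3 -c "
from h import *
print(workorder.hand_in())"
```

```text
the job is handed in; nothing more can be done
None
```

The job is handed in (no verdict was returned): the last images show the horse upright on the empty patch, about 4 mm from its mark and facing the same way as the fixed horse, and the tongs upright in their holder; I did not re-measure the other toys.

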